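# Park the orange bit case in its lane

### The job

Push the orange bit case along the grey docking board, into the empty lane between its two low yellow rails, and on until it is fully home against the black rubber stop at the lane's far end, lying straight. Push it with the fingers without ever lifting or tipping it; neither the case nor the robot may touch any rail, so line it up with the lane before it goes in. Leave everything else where it stands, and back off at the end.

Things in the scene. Friction and masses are not known exactly. Their poses are not given: they have to be found in the camera images.
- case: the orange case (orange lid, black lower half): 100 mm long (x), 70 wide (y), 46 high, flat upright sides, a black handle 50 x 10 mm and 12 mm high on top; 0.25 to 0.5 kg. Origin: centre of its underside; its +x end leads into the lane. Starts flat on the board before the lane's mouth, up to 35 mm aside of the lane's centre line and 0.25 rad askew.
- rack: grey docking board fixed to the table, 6 mm thick, origin on its underside on the empty lane's centre line. +x: along the lane, the way to push (roughly to the robot's left); +y: roughly towards the robot. It spans x -220 to +200, y -195 to +75 mm. Empty lane: 96 mm wide, rail faces at y -48 and +48 mm. The blue case's lane: y -56 to -148 mm.
- lane_mouth (a point): point on the board's top face at the middle of the empty lane's mouth, where the rails begin (rack x = -10 mm, y = 0); the rails run 180 mm from here.
- lane_home (a point): point on the board's top face (rack x = +120 mm, y = 0) over which the case's origin lies when it is home: its leading end is then against the fixed black rubber stop, 60 mm wide and 30 mm high, whose face is at rack x = +170 mm.
- rail_near: the robot-side yellow-painted guide rail of the board, a straight bar 180 mm long, 8 mm thick, 14 mm high, standing on the board; origin at the centre of its underside, x along the lane. Nothing may touch it. It bounds the empty lane at +y.
- rail_mid: the middle yellow-painted guide rail of the board, a straight bar 180 mm long, 8 mm thick, 14 mm high, standing on the board; origin at the centre of its underside, x along the lane. Nothing may touch it. It bounds the empty lane at -y and parts it from the blue case's lane.
- rail_far: the far yellow-painted guide rail of the board, a straight bar 180 mm long, 8 mm thick, 14 mm high, standing on the board; origin at the centre of its underside, x along the lane. Nothing may touch it. It bounds the blue case's lane.
- blue_case: blue and grey tool case parked at the stop of the neighbouring lane, 100 x 70 x 36 mm plus a black handle 12 mm high on top; origin at the centre of its underside. Leave it alone.
- jar: small glass jar with brass lid, 40 mm across, 55 mm high, on the far corner of the board's loading end; origin at the centre of its underside. Leave it alone.
- pumpkin: small orange pumpkin, 145 mm across, 130 mm high with its brown stem; origin at the centre of its underside. Leave it alone.
- screwdriver: screwdriver lying on the table; origin on its underside. Leave it alone.
- tape: roll of yellow tape lying flat, 90 mm across, 24 mm high; origin at the centre of its underside. Leave it alone.
- mug: blue ceramic mug, 76 mm across, 90 mm high; origin at the centre of its underside. Leave it alone.
There are look-alikes about, which are no part of the job. Of the things that look like the case, the smallest one is meant.

How it is judged:
On the way:
1. the case's leading end is between the rails (x of case in the frame of rack between -0.03 and 0.09 m and y of case in the frame of rack between -0.015 and 0.015 m), for 0.05 s.
At the end, for the whole second after the job is handed in: the orange case rests flat on the board in the empty lane, its end within 6 mm of the rubber stop, clear of both rails and straight to 0.12 rad, at rest (x of case in the frame of rack between 0.114 and 0.124 m and y of case in the frame of rack between -0.014 and 0.014 m and angle between the x axis of case and the x axis of rack, either way round below 0.12 rad and z of case in the frame of rack between 0.003 and 0.01 m and angle between case's own z axis and vertical below 0.06 rad and linear speed of case below 0.01 m/s); the robot touches nothing.
It fails at once if something touches a guide rail (over 0.3 N) (contact force between anything else and rail_near above 0.3 N or contact force between anything else and rail_mid above 0.3 N or contact force between anything else and rail_far above 0.3 N).
It fails at once if the orange case is lifted by more than 8 mm or tipped by more than 0.15 rad (z of case in the frame of rack above 0.014 m or angle between case's own z axis and vertical above 0.15 rad).
It fails at once if a bystander is moved by more than 10 mm (distance of any of blue_case, jar, pumpkin, screwdriver, tape, mug from where it was at the start of the episode above 0.01 m).
It also fails if it takes over 72 s, if anything falls off the work surface, if the arm or the gripper's body presses on something with over 40 N, if the wrist force passes 120 N, or if a joint passes its speed limit or range.

### The arm

A 7-joint arm with a two-finger parallel gripper is mounted at the origin on the work surface. World frame = base frame: x ahead of the robot, y to its left, z up, the work surface at z = 0. Lengths are in m, angles in rad, forces in N, time in s.
With the tool pointing down it reaches from about 0.425 to 0.925 m from the base axis. Payload 6.8 kg.
Tool frame: the origin (TCP) lies between the finger pads; the fingertips stand ahead of it and the grasp point (between the pads) is the TCP (tips_ahead is the z of the fingertips in the tool frame, in m); z points along the fingers, y is the direction in which the jaws open and shut (so a half turn about z gives the same grasp; the last joint's range is limited). The gripper opens to 88 mm and grips with 3 to 60 N. Pads are 20 mm wide; open, the fingers measure 115 mm over their backs; the gripper's body (75 mm by 178 mm) begins 61 mm behind the grasp point.
Start: joints at [-0.108, 0.477, 0.022, 1.555, -0.011, 1.109, -0.083], TCP at [0.675, 0, 0.242] pointing down, gripper open.
Joint ranges: [-2.96, 2.96], [-0.34, 2.1], [-1.41, 1.46], [0.24, 2.44], [-1.37, 4.51], [0.17, 1.92], [-2.96, 2.96]. Speed limits (rad/s): [2.39, 2.39, 3.14, 3.14, 3.14, 3.14, 3.14].

### API

Orientations are given as a unit quaternion [w, x, y, z].
In Python, from workcell import get_state, snapshot, get_calibration, sign_off, tips_ahead gives the robot as it stands. The module is installed in compiled form; this text tells all that it offers.
- The arm moves only by the tool apply_moves, never from a script. Its argument "commands" is one flat list of numbers, 7 for each row, row after row: the shift along the tool's x, y, z in m, then the turn, a rotation vector about the tool's x, y, z in rad, then the opening, from -1 (shut) to 1 (fully open). A call has 1 to 20 rows; each row is the pose to reach, as a shift and turn from the pose measured when the call began, along the tool's axes at that moment; what a row does not reach only later rows make up. A row lasts 1/10 s, in which the tool goes at most 50 mm and 8.59 degrees, less where a joint would pass 70% of its speed; a pose out of reach is approached as far as the arm can. A call with a gripper value outside its range is refused whole. The fingers move at their own pace and stop on an object; the grip force is fixed at half the most. Time passes only in rows, so rows that repeat a pose let the fingers close. It gives the time, the measured TCP pose, the force and the opening at its end, in the units of the state.
- get_state(): the state, without advancing time (a new reading comes with each control period).
- snapshot(name): name is "scene" or "side" or "wrist"; returns (picture, depth): 384x512x3 uint8, red, green, blue; 384x512 float32, m along the optical axis (not along the pixel's ray), 0 where there is no reading.
- get_calibration(name): a dict with "fov_y" (degrees; the focal length in pixels is half the picture's height over the tangent of half this angle, whatever the lens; pixels are square), "cx", "cy" (the principal point, pixels), "rvec" (rotation vector, rad) and "tvec" (3), from world to camera coordinates, as OpenCV has them. Camera axes: x right, y down, z forward; pixel columns grow to the right and rows downward; lengths in m; the calibration is good to about 2 mm. A picture is of the moment at which its call begins: read the wrist's pose just before it. get_calibration takes no time and is no camera call; for the wrist camera it gives the pose at the moment of the call.
- sign_off(): hands the job in, once; it reports no verdict.
The state is a dict: "time_s": time; "qpos": joint angles; "qvel": joint speeds; "joint_torque": joint torques, N m; "ee_pos": TCP position; "ee_rot": TCP orientation; "ft_force": force on the tool from outside, world axes, zero at the start; "ft_torque": the same for the moment, N m; "gripper_width": opening from 0.0 (shut) to 1.0 (fully open).
Only numpy, scipy, OpenCV 4.12 (cv2) and the standard library are available. Lean on these libraries where they do the work, as an engineer would, in place of code of your own. Each camera call takes 0.05 s, during which the arm holds its last target.

## Working session

There is one attempt and no reset: what is moved stays moved. The work goes in short steps, Python scripts to look and compute and a tool call to move; the robot and the scene stay as the last step left them, time stands still between calls to the robot, and variables do not carry over. Pictures are saved under pics/ and viewed, and the job is handed in when it is done.

Besides the shell and the picture viewer there is one more tool, called in YAML: its name, and indented under it one key for each argument. apply_moves: Moves the arm, as the interface text tells. Its arguments: {"type":"object","properties":{"commands":{"type":"array"}},"required":["commands"]}

```bash
mkdir -p pics; python3 - <<'E'
from workcell import *
import cv2,numpy as np
s=get_state();print(s)
print(tips_ahead if not callable(tips_ahead) else tips_ahead())
for n in("scene","side","wrist"):
    c=get_calibration(n);p,d=snapshot(n);print(n,c)
    cv2.imwrite(f"pics/{n}0.png",p[:,:,::-1]);np.savez(f"{n}0.npz",p=p,d=d,**c)
E
```

```text
{'time_s': 0.0, 'qpos': array([-0.10808186,  0.47781845,  0.02231912,  1.5564073 , -0.01148995,
        1.10924531, -0.08307435]), 'qvel': array([-0.00161657, -0.00048369,  0.00175958, -0.00105501,  0.00030715,
        0.00189883,  0.00122722]), 'joint_torque': array([-1.31144458e-03, -5.82851672e+01,  1.53386436e+00, -2.72606850e+01,
       -5.43364382e-02,  1.69422745e-02,  2.21527275e-04]), 'ee_pos': array([ 6.74465206e-01, -1.23671963e-05,  2.40687610e-01]), 'ee_rot': array([-5.71469793e-04,  7.07087999e-01,  7.07125021e-01, -6.62908778e-04]), 'ft_force': array([-0.5232507 ,  0.11226816, -0.12007306]), 'ft_torque': array([-0.04606767,  0.0398246 , -0.02118034]), 'gripper_width': 1.001344749525189}
0.019
scene {'fov_y': 57.774683587813065, 'cx': 254.3273647023845, 'cy': 191.60091118607141, 'rvec': array([ 1.78858809,  1.81092285, -0.70488624]), 'tvec': array([ 0.02375841, -0.3823653 ,  1.36823088])}
side {'fov_y': 54.433087222925174, 'cx': 257.18303066873074, 'cy': 191.67133253765058, 'rvec': array([ 2.03682098, -0.64348472,  0.38124962]), 'tvec': array([-0.46860303,  0.1856512 ,  0.93908282])}
wrist {'fov_y': 61.90619483003861, 'cx': 258.003418102215, 'cy': 193.88565359831978, 'rvec': array([-2.83258397e+00,  1.27142194e-03,  1.92512857e-03]), 'tvec': array([-0.67464331, -0.03719075,  0.39147846])}
```

View pics/scene0.png

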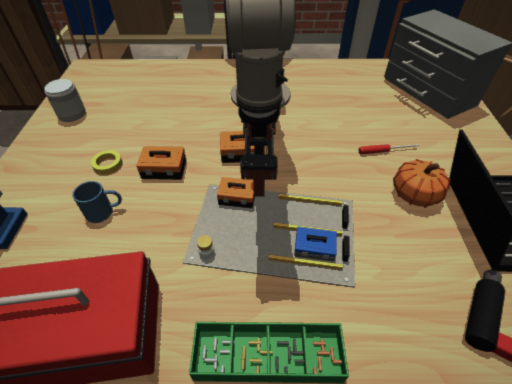

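View pics/side0.png

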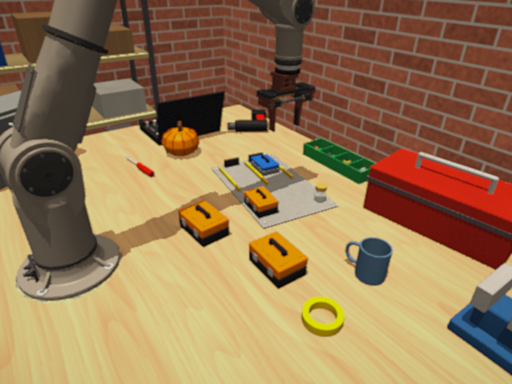

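View pics/wrist0.png

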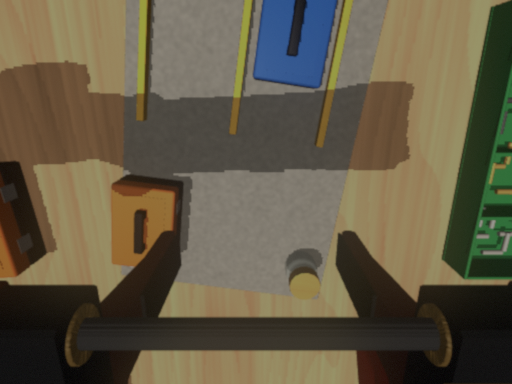

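The smallest orange case, at scene (237,191), side (262,202) and wrist (147,220), is the one lying on the grey board. The look-alikes are larger orange cases on the table at scene (162,162) and (237,147), plus the pumpkin at (421,183). Next I'll check a crop and measure.

```bash
cat > h.py <<'E'
import cv2,numpy as np
def load(n):
    z=np.load(n+".npz");return {k:z[k] for k in z.files}
def cam(c):
    R,_=cv2.Rodrigues(np.array(c["rvec"]));t=np.array(c["tvec"]);f=192/np.tan(np.radians(float(c["fov_y"]))/2)
    return R,t,f,float(c["cx"]),float(c["cy"])
def cloud(c):
    R,t,f,cx,cy=cam(c);d=c["d"];v,u=np.mgrid[0:384,0:512]
    P=np.stack([(u-cx)/f*d,(v-cy)/f*d,d],-1)
    W=(P-t)@R; W[d<=0]=np.nan; return W
def ray(c,uv,z):
    R,t,f,cx,cy=cam(c);uv=np.atleast_2d(np.asarray(uv,float))
    D=np.c_[(uv[:,0]-cx)/f,(uv[:,1]-cy)/f,np.ones(len(uv))]@R
    o=-R.T@t;s=(z-o[2])/D[:,2];return o+s[:,None]*D
def hsv(p):return cv2.cvtColor(p,cv2.COLOR_RGB2HSV)
def yellow(p):
    return cv2.inRange(hsv(p),(22,130,60),(33,255,255))>0
def orange(p):
    return cv2.inRange(hsv(p),(5,150,50),(19,255,255))>0
E
python3 - <<'E'
from h import *
for n in("wrist0","scene0","side0"):
    c=load(n);W=cloud(c);m=yellow(c["p"])
    k,l,st,ce=cv2.connectedComponentsWithStats(m.astype(np.uint8))
    for i in range(1,k):
        if st[i,4]<25: continue
        P=W[l==i];P=P[np.isfinite(P[:,0])]
        if len(P)<10: continue
        top=P[P[:,2]>np.percentile(P[:,2],90)-.004]
        vx,vy,x0,y0=cv2.fitLine(top[:,:2].astype(np.float32),cv2.DIST_HUBER,0,.01,.01).ravel()
        s=(top[:,:2]-[x0,y0])@[vx,vy];o=np.array([x0,y0])
        print(n,"Y",ce[i].round(),st[i,4],"z",np.percentile(P[:,2],[10,50,90]).round(4),"ang",np.degrees(np.arctan2(vy,vx)).round(2),"ends",(o+s.min()*np.array([vx,vy])).round(4),(o+s.max()*np.array([vx,vy])).round(4))
    m=orange(c["p"]);k,l,st,ce=cv2.connectedComponentsWithStats(m.astype(np.uint8))
    for i in range(1,k):
        if st[i,4]<150: continue
        P=W[l==i];P=P[np.isfinite(P[:,0])]
        zt=np.percentile(P[:,2],80);top=P[np.abs(P[:,2]-zt)<.004]
        r=cv2.minAreaRect((top[:,:2]*1000).astype(np.float32))
        print(n,"O",ce[i].round(),st[i,4],"zt",zt.round(4),"rect mm",np.round(r[0],1),np.round(r[1],1),round(r[2],2))
c=load("wrist0");W=cloud(c)
print(W[200:250:10,200:300:20,2].round(4))
a=c["p"][150:300,90:240];cv2.imwrite("pics/crop.png",cv2.resize(a,None,fx=4,fy=4)[:,:,::-1])
E
```

```text
wrist0 Y [142.  46.] 719 z [0.0183 0.0193 0.0205] ang 81.32 ends [0.5472 0.0811] [0.5609 0.1708]
wrist0 Y [243.  48.] 723 z [0.0183 0.0194 0.0204] ang 81.66 ends [0.6515 0.077 ] [0.6652 0.1708]
wrist0 Y [339.  44.] 682 z [0.0177 0.0194 0.0204] ang 81.58 ends [0.7528 0.0851] [0.7654 0.1707]
wrist0 Y [499. 166.] 26 z [0.0119 0.0138 0.0172] ang -7.93 ends [9.494e-01 4.000e-04] [ 0.9652 -0.0017]
wrist0 Y [307. 289.] 243 z [0.0595 0.0604 0.0614] ang 23.15 ends [ 0.7168 -0.1439] [ 0.7462 -0.1313]
wrist0 O [325. 110.] 178 zt 0.02 rect mm [749.3  60.1] [48.5  7. ] 81.28
wrist0 O [140. 217.] 4089 zt 0.0523 rect mm [543.9 -64. ] [99.8 69.3] 82.41
wrist0 O [ 10. 244.] 1465 zt 0.0578 rect mm [391.1 -88.2] [76.4 20.4] 77.32
wrist0 O [365. 368.] 471 zt 0.0672 rect mm [ 815.2 -256.6] [ 3.1 39.4] 3.6
scene0 Y [106. 162.] 449 z [0.0076 0.0208 0.0242] ang 62.49 ends [ 0.3836 -0.5243] [ 0.4248 -0.4452]
scene0 Y [315. 199.] 137 z [0.0142 0.0177 0.0202] ang 81.56 ends [0.5468 0.0806] [0.5685 0.2271]
scene0 Y [202. 239.] 31 z [0.058  0.0596 0.0609] ang -24.94 ends [ 0.7129 -0.1329] [ 0.7335 -0.1424]
scene
[... 5779 characters left out ...]
0242 rect mm [1652.4 -222.2] [ 16.5 197.9] 0.28
side0 O [371. 154.] 190 zt -0.2562 rect mm [1650.8  361.4] [ 17.5 163. ] 0.77
side0 O [458. 159.] 316 zt -0.0975 rect mm [1651.7 -109.2] [ 17.5 205.4] 0.48
side0 O [500. 174.] 190 zt -0.0961 rect mm [1652.9 -291.3] [ 14.4 103.6] 0.54
side0 O [261. 200.] 330 zt 0.053 rect mm [540.6 -66.9] [103.2  68. ] 81.98
side0 O [203. 220.] 651 zt 0.0601 rect mm [344.2 -62.7] [ 90.3 131.8] 3.76
side0 O [278. 261.] 615 zt 0.0587 rect mm [ 420.  -301.1] [128.6  88.4] 89.24
[[0.0056 0.0046 0.0056 0.005  0.0055]
 [0.0055 0.0056 0.0053 0.0056 0.0043]
 [0.0061 0.0045 0.0049 0.005  0.0061]
 [0.005  0.0052 0.005  0.0052 0.0059]
 [0.0043 0.004  0.0053 0.0052 0.0062]]
```

View pics/crop.png

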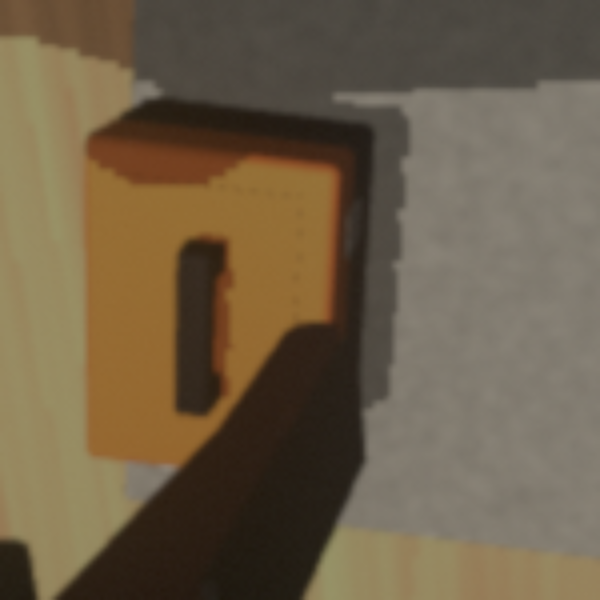

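The target is confirmed: its top measures 100 x 70 mm at z 0.052, against about 128 x 90 mm for the two look-alikes. Next I'll raise the wrist camera for a clear view of the case and lane.

apply_moves:
  commands: [-0.01,-0.02,-0.04,0,0,0,1,-0.03,-0.04,-0.08,0,0,0,1,-0.04,-0.055,-0.12,0,0,0,1,-0.04,-0.055,-0.12,0,0,0,1,-0.04,-0.055,-0.12,0,0,0,1,-0.04,-0.055,-0.12,0,0,0,1]

```text
time_s: 0.75
ee_pos: [0.6193, -0.0394, 0.3595]
ee_rot: [-0.001, 0.707, 0.707, -0.001]
ft_force: [0.9, -1.0, -0.3]
gripper_width: 1.0
```

```bash
cat > look.py <<'E'
from workcell import *
from h import *
import sys
def look(n,tag):
    c=get_calibration(n);p,d=snapshot(n)
    cv2.imwrite(f"pics/{n}{tag}.png",p[:,:,::-1]);np.savez(f"{n}{tag}.npz",p=p,d=d,**c)
    return load(n+tag)
def linefit(P):
    vx,vy,x0,y0=cv2.fitLine(P.astype(np.float32),cv2.DIST_HUBER,0,.001,.001).ravel()
    if vy<0: vx,vy=-vx,-vy
    return np.array([x0,y0]),np.array([vx,vy])
def casepose(c,W,near,big=100):
    m=orange(c["p"])&(np.abs(W[...,2]-.052)<.005)&(np.hypot(W[...,0]-near[0],W[...,1]-near[1])<.09)
    P=ray(c,np.argwhere(m)[:,::-1],.052)[:,:2]
    r=cv2.minAreaRect((P*1000).astype(np.float32));return r,m,P
E
python3 - <<'E'
from look import *
c=look("wrist","1");R,t,*_=cam(c);print("cam",-R.T@t,get_state()["ee_pos"])
W=cloud(c);m=yellow(c["p"])|orange(c["p"])
m&=(W[...,2]>.012)&(W[...,2]<.028)
k,l,st,ce=cv2.connectedComponentsWithStats(m.astype(np.uint8))
for i in range(1,k):
    if st[i,4]<100: continue
    P=ray(c,np.argwhere(l==i)[:,::-1],.02)[:,:2]
    o,v=linefit(P);s=(P-o)@v
    r=cv2.minAreaRect((P*1000).astype(np.float32))
    print(ce[i].round(),st[i,4],np.degrees(np.arctan2(v[1],v[0])).round(2),(o+s.min()*v).round(4),(o+s.max()*v).round(4),np.round(r[1],1))
r,_,_=casepose(c,W,(.543,-.064));print("case",np.round(r[0],1),np.round(r[1],1),r[2])
E
```

```text
cam [0.62024192 0.04351561 0.50211309] [ 0.61931819 -0.03926707  0.35908161]
[209.  41.] 510 81.48 [0.5435 0.0536] [0.5594 0.16  ] [107.5   8.4]
[285.  41.] 455 81.61 [0.6476 0.0536] [0.6632 0.1598] [107.3   7.5]
[356.  48.] 569 81.43 [0.7428 0.0239] [0.7633 0.1598] [137.4   8.4]
[427. 258.] 483 8.69 [ 0.8243 -0.2363] [ 0.985  -0.2117] [162.6  11.7]
[153. 368.] 463 148.25 [ 0.4545 -0.4789] [ 0.3906 -0.4394] [84.2 65.9]
case [544.1 -63.2] [98.8 69.1] 82.3992919921875
```

View pics/wrist1.png

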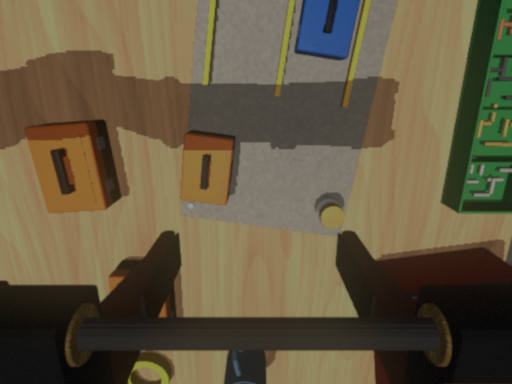

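```bash
cat > plan.py <<'E'
from look import *
from scipy.spatial.transform import Rotation as Ro
A=np.radians(81.5);S0=.143;T0=-.581
ex=np.array([np.cos(A),np.sin(A)]);ey=np.array([-np.sin(A),np.cos(A)])
def r2w(x,y): return (S0+x)*ex+(T0+y)*ey
def w2r(p): p=np.asarray(p)[:2]; return np.array([p@ex-S0,p@ey-T0])
def rel(x,y,z,yaw):  # rack xy, world z, yaw (rad, rel. rack x) of tool x; tool down
    s=get_state();q=s["ee_rot"];R=Ro.from_quat([q[1],q[2],q[3],q[0]])
    a=A+yaw;tx=np.array([np.cos(a),np.sin(a),0]);tz=np.array([0,0,-1.]);T=Ro.from_matrix(np.c_[tx,np.cross(tz,tx),tz])
    p=np.r_[r2w(x,y),z]
    print("TCP rack",w2r(s["ee_pos"]).round(4),"z",s["ee_pos"][2].round(4),"F",s["ft_force"].round(1),"w",round(s["gripper_width"],3))
    print("shift",R.inv().apply(p-s["ee_pos"]).round(4),"turn",(R.inv()*T).as_rotvec().round(4),"world",p.round(4))
E
python3 - <<'E'
from plan import *
print("home",r2w(.12,0),"case",w2r([.5441,-.0632]))
rel(-.125,.104,.16,-np.pi/2)
E
```

```text
home [0.61349209 0.1742339 ] case [-0.1250827   0.03353491]
TCP rack [-0.0903 -0.0373] z 0.3591 F [-0.6  0.5 -0.8] w 1.003
shift [-0.0133 -0.144   0.1997] turn [-0.0034  0.0037  1.7202] world [ 0.4744 -0.0527  0.16  ]
```

apply_moves:
  commands: [-0.003,-0.03,0.03,0,0,0.14,0.2,-0.006,-0.06,0.06,0,0,0.28,0.2,-0.01,-0.09,0.1,0,0,0.42,0.2,-0.013,-0.12,0.14,0,0,0.56,0.2,-0.013,-0.144,0.17,0,0,0.7,0.2,-0.013,-0.144,0.2,-0.001,0.001,0.84,0.2,-0.013,-0.144,0.2,-0.001,0.001,0.98,0.2,-0.013,-0.144,0.2,-0.002,0.002,1.12,0.2,-0.013,-0.144,0.2,-0.002,0.002,1.26,0.2,-0.013,-0.144,0.2,-0.003,0.003,1.4,0.2,-0.013,-0.144,0.2,-0.003,0.004,1.54,0.2,-0.013,-0.144,0.2,-0.003,0.004,1.68,0.2,-0.013,-0.144,0.2,-0.003,0.004,1.72,0.2,-0.013,-0.144,0.2,-0.003,0.004,1.72,0.2,-0.013,-0.144,0.2,-0.003,0.004,1.72,0.2]

```text
time_s: 2.3
ee_pos: [0.474, -0.0521, 0.1589]
ee_rot: [0.0, 0.997, -0.073, -0.001]
ft_force: [-0.3, -0.0, -0.8]
gripper_width: 0.603
```

```bash
python3 - <<'E'
from plan import *
c=look("wrist","2");W=cloud(c);r,m,P=casepose(c,W,(.543,-.064));print("case",np.round(r[0],1),np.round(r[1],1),r[2],w2r(np.array(r[0])/1000))
look("side","2");look("scene","2")
rel(-.125,.104,.036,-np.pi/2)
E
```

```text
case [543.  -65.1] [97.8 68.4] 82.3998031616211 [-0.12706939  0.03430301]
TCP rack [-0.1246  0.1042] z 0.1594 F [-0.9 -0.6 -0.4] w 0.601
shift [0.0003 0.0004 0.1234] turn [-0.0002  0.0007  0.0011] world [ 0.4744 -0.0527  0.036 ]
```

View pics/wrist2.png

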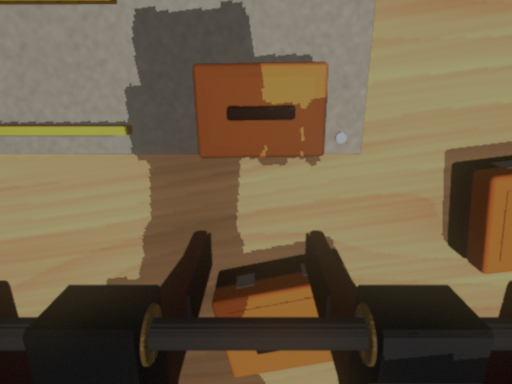

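View pics/side2.png

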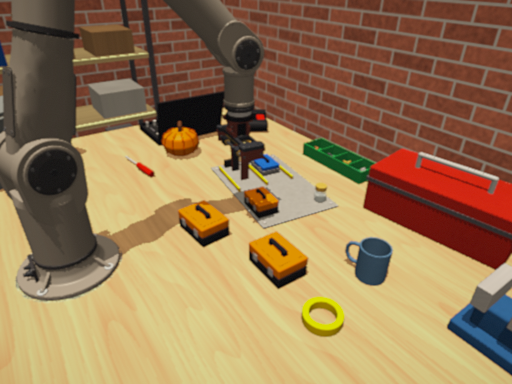

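Wrist2 shows the case at (261,110) with both fingertips, at (205,240) and (320,240), centred on it. The large look-alike at (265,310) sits behind the fingers, so I'll check how much room there is before going down.

```bash
python3 - <<'E'
from plan import *
for n in("wrist2","side2"):
    c=load(n);W=cloud(c);m=(W[...,2]>.02)&(W[...,2]<.08)&(W[...,0]>.25)&(W[...,0]<.5)&(np.abs(W[...,1]+.06)<.12)
    P=W[m];print(n,len(P),"x",np.percentile(P[:,0],[1,50,95,99,100]).round(3),"y",np.percentile(P[:,1],[0,2,50,98,100]).round(3))
E
```

```text
wrist2 6530 x [0.301 0.378 0.391 0.392 0.394] y [-0.124 -0.094 -0.046 -0.001  0.003]
side2 1390 x [0.296 0.334 0.383 0.389 0.394] y [-0.131 -0.129 -0.09  -0.006  0.002]
```

The look-alike's edge is at x 0.394 and the fingers stay beyond 0.46, so it is safe to descend.

apply_moves:
  commands: [0,0,0.03,0,0,0,0.2,0,0,0.06,0,0,0,0.2,0,0,0.09,0,0,0,0.2,0,0,0.11,0,0,0,0.2,0,0,0.123,0,0,0,0.2,0,0,0.123,0,0,0,0.2,0,0,0.123,0,0,0,0.2]

```text
time_s: 3.15
ee_pos: [0.4745, -0.0524, 0.0368]
ee_rot: [-0.0, 0.997, -0.074, -0.0]
ft_force: [-0.3, 0.6, 1.1]
gripper_width: 0.594
```

```bash
python3 - <<'E'
from plan import *
c=look("wrist","3");W=cloud(c);r,m,P=casepose(c,W,(.543,-.064));print("case",np.round(r[0],1),np.round(r[1],1),r[2],w2r(np.array(r[0])/1000))
rel(-.125,.047,.036,-np.pi/2)
E
```

```text
case [532.9 -63.8] [97.1 88.7] 82.43892669677734 [-0.1273392   0.04453253]
TCP rack [-0.1246  0.1036] z 0.0372 F [-0.3 -0.1 -0.2] w 0.6
shift [0.0566 0.0004 0.0013] turn [-0.0004 -0.0007  0.0011] world [ 0.5308 -0.0611  0.036 ]
```

View pics/wrist3.png

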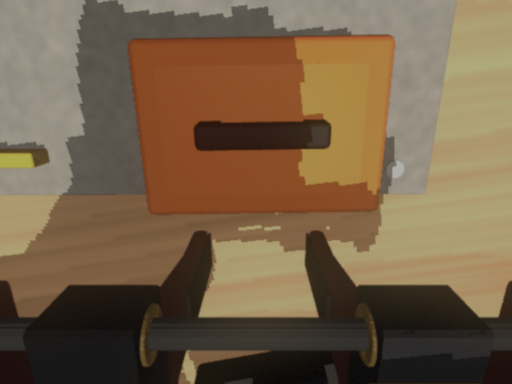

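Fingertips are about 25 mm short of the case's robot-side face. I'll push it sideways gently.

apply_moves:
  commands: [0.008,0,0.001,0,0,0,0.2,0.016,0,0.001,0,0,0,0.2,0.02,0,0.001,0,0,0,0.2,0.023,0,0.001,0,0,0,0.2,0.026,0,0.001,0,0,0,0.2,0.029,0,0.001,0,0,0,0.2,0.032,0,0.001,0,0,0,0.2,0.035,0,0.001,0,0,0,0.2,0.038,0,0.001,0,0,0,0.2,0.041,0,0.001,0,0,0,0.2,0.044,0,0.001,0,0,0,0.2,0.046,0,0.001,0,0,0,0.2,0.046,0,0.001,0,0,0,0.2]

```text
time_s: 4.5
ee_pos: [0.521, -0.0592, 0.0363]
ee_rot: [-0.0, 0.997, -0.074, 0.001]
ft_force: [0.1, -0.7, -0.3]
gripper_width: 0.596
```

```bash
cat >> plan.py <<'E'
def report(n,tag,near):
    c=look(n,tag);W=cloud(c);hh=hsv(c["p"])
    m=(cv2.inRange(hh,(3,150,40),(20,255,255))>0)&(np.abs(W[...,2]-.052)<.004)&(np.hypot(W[...,0]-near[0],W[...,1]-near[1])<.085)
    k,l,st,ce=cv2.connectedComponentsWithStats(m.astype(np.uint8));i=1+np.argmax(st[1:,4])
    P=ray(c,np.argwhere(l==i)[:,::-1],.052)[:,:2]
    r=cv2.minAreaRect((P*1000).astype(np.float32));B=cv2.boxPoints(r)
    L=max(range(2),key=lambda j:np.linalg.norm(B[j+1]-B[j]));d=B[L+1]-B[L]
    a=(np.degrees(np.arctan2(d[1],d[0])-A)+90)%180-90
    print(n,tag,"case rack mm",(w2r(np.array(r[0])/1000)*1000).round(1),"size",np.round(r[1],1),"yaw deg",round(a,2),"px",ce[i].round())
E
python3 - <<'E'
from plan import *
report("wrist","4",(.565,-.066));report("scene","4",(.565,-.066));report("side","4",(.565,-.066))
rel(-.125,.045,.036,-np.pi/2)
E
```

```text
wrist 4 case rack mm [-127.5   11. ] size [97.1 72.4] yaw deg 0.02 px [259. 177.]
scene 4 case rack mm [-126.1    8.3] size [99.8 74.4] yaw deg 1.82 px [235. 194.]
side 4 case rack mm [-162.    23.8] size [45.8 87.7] yaw deg -87.85 px [272. 200.]
TCP rack [-0.1246  0.0572] z 0.0364 F [ 0.1 -0.3 -0.9] w 0.599
shift [0.0122 0.0005 0.0004] turn [-0.0005 -0.0016  0.0011] world [ 0.5328 -0.0614  0.036 ]
```

View pics/wrist4.png

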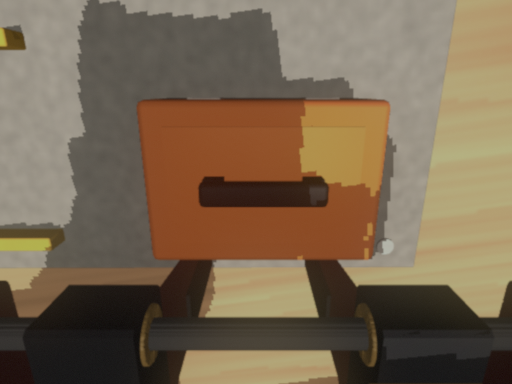

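The case is flush against both fingers, its top at (262,178), at yaw about 0 and about 11 mm from the centre line. I'll finish the side push.

apply_moves:
  commands: [0.003,0,0,0,0,0,0.2,0.006,0,0,0,0,0,0.2,0.009,0,0,0,0,0,0.2,0.011,0,0,0,0,0,0.2,0.011,0,0,0,0,0,0.2,0.011,0,0,0,0,0,0.2,0.001,0,0,0,0,0,0.2,-0.015,0,0,0,0,0,0.2,-0.03,0,0,0,0,0,0.2,-0.04,0,-0.03,0,0,0,0.2,-0.04,0,-0.06,0,0,0,0.2,-0.04,0,-0.1,0,0,0,0.2,-0.04,0,-0.12,0,0,0,0.2,-0.04,0,-0.12,0,0,0,0.2]

```text
time_s: 6.05
ee_pos: [0.4825, -0.0533, 0.1591]
ee_rot: [-0.001, 0.997, -0.074, 0.004]
ft_force: [-0.2, -0.2, -0.0]
gripper_width: 0.598
```

```bash
python3 - <<'E'
from plan import *
p=r2w(-.125,0)
report("wrist","5",p);report("scene","5",p);report("side","5",p)
rel(-.220,0.002,.17,0)
E
```

```text
wrist 5 case rack mm [-127.4   -1.5] size [97.8 68.1] yaw deg 0.01 px [261.  72.]
scene 5 case rack mm [-125.6   -3.4] size [98.2 69.5] yaw deg 0.53 px [234. 198.]
side 5 case rack mm [-130.4    2.5] size [104.9  67.7] yaw deg 0.61 px [271. 195.]
TCP rack [-0.1246  0.0983] z 0.1556 F [0.2 0.7 0.4] w 0.604
shift [ 0.0962  0.0955 -0.0144] turn [-1.0000e-04 -7.0000e-04 -1.5694e+00] world [ 0.5613 -0.1617  0.17  ]
```

View pics/wrist5.png

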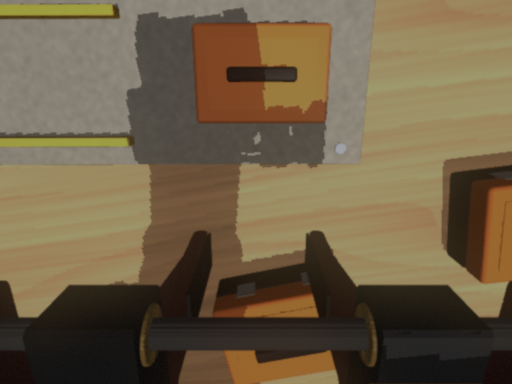

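View pics/scene5.png

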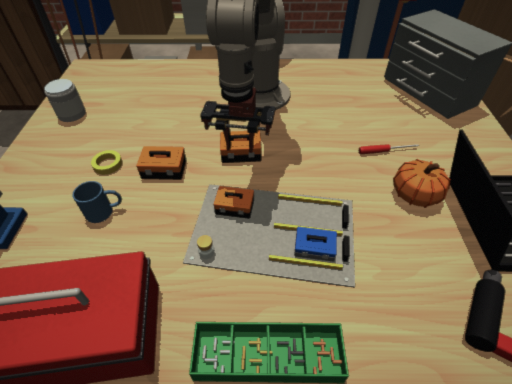

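The case sits in front of the mouth at about y -1.5 mm with yaw 0. The rails and stop are now visible in the scene view, so I'll refine the lane frame from both views.

```bash
python3 - <<'E'
from plan import *
for n in("wrist5","scene5","wrist1","side5"):
    c=load(n);W=cloud(c);m=cv2.inRange(hsv(c["p"]),(15,100,40),(36,255,255))>0
    m&=(W[...,2]>.014)&(W[...,2]<.026)
    k,l,st,ce=cv2.connectedComponentsWithStats(m.astype(np.uint8))
    for i in range(1,k):
        if st[i,4]<60: continue
        P=ray(c,np.argwhere(l==i)[:,::-1],.02)[:,:2]
        Q=np.array([w2r(p) for p in P])*1000
        if abs(Q[:,1].mean())>200 or abs(Q[:,0].mean())>200: continue
        (vx,vy,x0,y0)=cv2.fitLine(Q.astype(np.float32),cv2.DIST_HUBER,0,.01,.01).ravel()
        print(n,ce[i].round(),st[i,4],"x",Q[:,0].min().round(1),Q[:,0].max().round(1),"y at x=0",(y0-x0*vy/vx).round(1),"at120",(y0+(120-x0)*vy/vx).round(1),"ang",np.degrees(np.arctan(vy/vx)).round(2))
# stop: depth points in slab z .02-.034 near rack x 165-190 
for n in("scene5","side5"):
    W=cloud(load(n)).reshape(-1,3);W=W[np.isfinite(W[:,0])]
    Q=np.c_[W[:,:2]@ex-S0,W[:,:2]@ey-T0,W[:,2]]
    m=(Q[:,2]>.024)&(Q[:,2]<.045)&(Q[:,0]>.13)&(Q[:,0]<.22)&(abs(Q[:,1])<.045);q=Q[m]*1000
    print(n,"stop",m.sum(),np.percentile(q[:,0],[2,10,50,98]).round(1),"y",np.percentile(q[:,1],[2,98]).round(1),"z",q[:,2].max().round(1))
E
```

```text
wrist5 [57. 10.] 1449 x -13.7 78.5 y at x=0 -51.0 at120 -50.9 ang 0.06
wrist5 [ 64. 141.] 1243 x -14.0 103.1 y at x=0 51.4 at120 52.1 ang 0.33
scene5 [310. 198.] 197 x -10.5 168.5 y at x=0 50.8 at120 51.2 ang 0.19
scene5 [285. 225.] 79 x -9.1 51.8 y at x=0 -52.9 at120 -51.0 ang 0.92
scene5 [306. 261.] 265 x -8.9 168.1 y at x=0 -151.9 at120 -151.4 ang 0.22
wrist1 [209.  41.] 539 x -10.1 97.9 y at x=0 51.1 at120 51.5 ang 0.18
wrist1 [285.  47.] 561 x -9.8 113.1 y at x=0 -51.9 at120 -51.8 ang 0.05
wrist1 [356.  52.] 654 x -9.5 127.8 y at x=0 -151.2 at120 -150.5 ang 0.34
wrist1 [114. 183.] 124 x -206.0 -144.9 y at x=0 215.8 at120 240.8 ang 11.74
side5 [229. 178.] 78 x -19.8 167.5 y at x=0 56.5 at120 54.6 ang -0.9
side5 [259. 174.] 64 x -18.8 116.8 y at x=0 -46.3 at120 -52.1 ang -2.74
scene5 stop 115 [169.2 169.6 175.6 182.2] y [-27.7  28.7] z 37.7
side5 stop 46 [166.4 167.5 171.3 181.4] y [-2.7 31.1] z 38.6
```

The frame checks out: lane centre within 0.5 mm, mouth at x -10, stop face at x +169.5. Now I'll turn back and go behind the case.

```bash
python3 - <<'E'
from plan import *
rel(-.218,-0.0015,.16,0.002)
E
```

```text
TCP rack [-0.1246  0.0983] z 0.1556 F [0.2 0.7 0.4] w 0.604
shift [ 0.0997  0.0935 -0.0044] turn [-1.0000e-04 -7.0000e-04 -1.5714e+00] world [ 0.565  -0.1603  0.16  ]
```

apply_moves:
  commands: [0.01,0.03,-0.005,0,0,-0.14,-0.2,0.03,0.06,-0.005,0,0,-0.28,-0.2,0.06,0.094,-0.005,0,0,-0.42,-0.2,0.1,0.094,-0.005,0,0,-0.56,-0.2,0.1,0.094,-0.005,0,0,-0.7,-0.2,0.1,0.094,-0.005,0,0,-0.84,-0.2,0.1,0.094,-0.005,0,0,-0.98,-0.2,0.1,0.094,-0.005,0,0,-1.12,-0.2,0.1,0.094,-0.005,0,0,-1.26,-0.2,0.1,0.094,-0.005,0,0,-1.4,-0.2,0.1,0.094,-0.005,0,0,-1.54,-0.2,0.1,0.094,-0.005,0,0,-1.571,-0.2,0.1,0.094,-0.005,0,0,-1.571,-0.2,0.1,0.094,-0.005,0,0,-1.571,-0.2]

```text
time_s: 7.6
ee_pos: [0.5649, -0.1608, 0.1598]
ee_rot: [-0.001, 0.758, 0.652, 0.0]
ft_force: [-0.3, 0.7, -0.3]
gripper_width: 0.401
```

```bash
python3 - <<'E'
from plan import *
report("wrist","6",r2w(-.125,0))
rel(-.218,-0.0015,.042,0.002)
E
```

```text
wrist 6 case rack mm [-127.4   -1.6] size [97.  68.5] yaw deg -0.13 px [257.  74.]
TCP rack [-0.2185 -0.0016] z 0.16 F [ 0.8 -0.2 -0.2] w 0.4
shift [ 0.0004 -0.      0.118 ] turn [-0.0004 -0.0006 -0.0027] world [ 0.565  -0.1603  0.042 ]
```

View pics/wrist6.png

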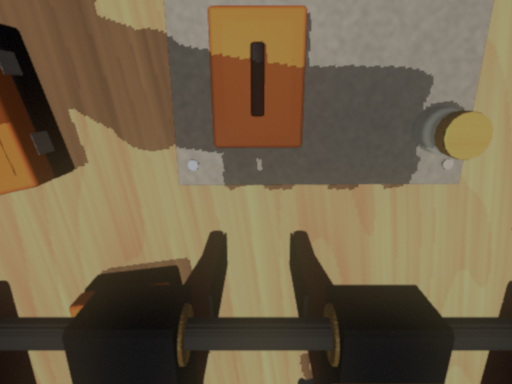

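The fingertips at (218,237) and (298,237) straddle the case's centre line (258), behind its rear face. Going down and closing the gap.

apply_moves:
  commands: [0,0,0.04,0,0,0,-0.2,0,0,0.08,0,0,0,-0.2,0,0,0.105,0,0,0,-0.2,0,0,0.118,0,0,-0.003,-0.2,0,0,0.118,0,0,-0.003,-0.2,0.01,0,0.118,0,0,-0.003,-0.2,0.02,0,0.118,0,0,-0.003,-0.2,0.025,0,0.118,0,0,-0.003,-0.2,0.028,0,0.118,0,0,-0.003,-0.2,0.031,0,0.118,0,0,-0.003,-0.2,0.034,0,0.118,0,0,-0.003,-0.2,0.038,0,0.118,0,0,-0.003,-0.2,0.042,0,0.118,0,0,-0.003,-0.2,0.046,0,0.118,0,0,-0.003,-0.2,0.05,0,0.118,0,0,-0.003,-0.2,0.054,0,0.118,0,0,-0.003,-0.2,0.058,0,0.118,0,0,-0.003,-0.2,0.06,0,0.118,0,0,-0.003,-0.2]

```text
time_s: 9.45
ee_pos: [0.5739, -0.1007, 0.042]
ee_rot: [-0.0, 0.757, 0.654, 0.0]
ft_force: [-0.6, -3.5, 2.4]
gripper_width: 0.399
```

```bash
python3 - <<'E'
from plan import *
report("wrist","7",r2w(-.1,0));report("scene","7",r2w(-.1,0))
rel(-.10,-0.001,.042,0.002)
E
```

```text
wrist 7 case rack mm [-97.5  -1. ] size [97.6 67.9] yaw deg 0.11 px [258. 136.]
scene 7 case rack mm [-96.1  -2.7] size [98.7 70.8] yaw deg 0.66 px [246. 199.]
TCP rack [-0.1574 -0.0014] z 0.0419 F [-0.1 -1.3  1.3] w 0.397
shift [ 0.0574 -0.0003  0.    ] turn [-0.0006 -0.0012  0.0011] world [ 0.582  -0.0435  0.042 ]
```

View pics/wrist7.png

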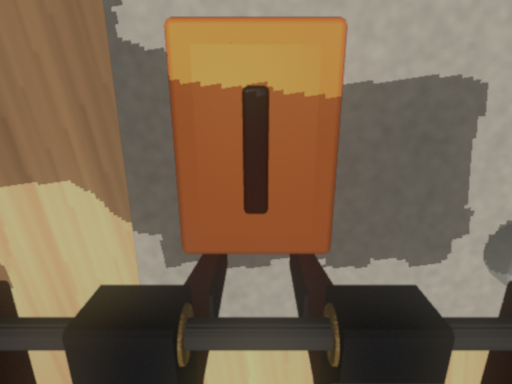

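The case is square on both fingers: yaw 0.1 deg, y -1 mm, 60 mm ahead of the TCP. I'll push its nose into the lane mouth.

apply_moves:
  commands: [0.003,0,0,0,0,0,-0.2,0.007,0,0,0,0,0,-0.2,0.011,0,0,0,0,0,-0.2,0.015,0,0,0,0,0,-0.2,0.019,0,0,0,0,0,-0.2,0.023,0,0,0,0,0,-0.2,0.027,0,0,0,0,0,-0.2,0.031,0,0,0,0,0,-0.2,0.035,0,0,0,0,0,-0.2,0.039,0,0,0,0,0,-0.2,0.043,0,0,0,0,0,-0.2,0.047,0,0,0,0,0,-0.2,0.051,0,0,0,0,0,-0.2,0.055,0,0,0,0,0,-0.2,0.058,0,0,0,0,0,-0.2,0.06,0,0,0,0,0,-0.2,0.06,0,0,0,0,0,-0.2]

```text
time_s: 11.25
ee_pos: [0.5827, -0.0402, 0.042]
ee_rot: [-0.001, 0.756, 0.654, 0.0]
ft_force: [0.0, -0.0, 0.2]
gripper_width: 0.398
```

```bash
python3 - <<'E'
from plan import *
report("wrist","8",r2w(-.037,0));report("scene","8",r2w(-.037,0));report("side","8",r2w(-.037,0))
rel(0,-0.001,.042,0.002)
E
```

```text
wrist 8 case rack mm [-36.3  -0.7] size [97.9 67.9] yaw deg 0.16 px [260. 137.]
scene 8 case rack mm [-31.3  -2. ] size [90.2 71.2] yaw deg -0.13 px [269. 201.]
side 8 case rack mm [-58.3  25.5] size [73.1 28. ] yaw deg -16.76 px [254. 184.]
TCP rack [-0.0972 -0.0013] z 0.042 F [ 0.3 -0.   0.8] w 0.402
shift [0.0972 0.     0.0002] turn [-0.0005 -0.0016  0.0012] world [0.5967 0.0554 0.042 ]
```

View pics/wrist8.png

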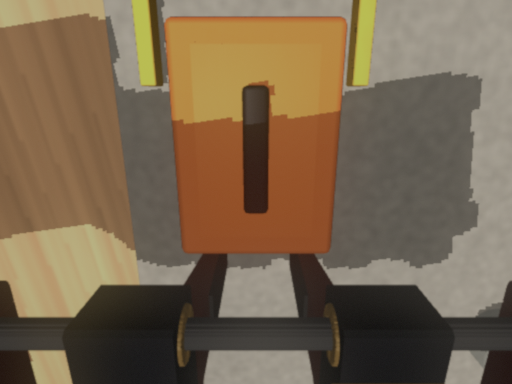

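The nose is between the rails (inner faces at columns 160 and 352, case 168–346 and higher up) and centred within 1 mm. On down the lane.

apply_moves:
  commands: [0.003,0,0,0,0,0,-0.2,0.007,0,0,0,0,0,-0.2,0.012,0,0,0,0,0,-0.2,0.017,0,0,0,0,0,-0.2,0.022,0,0,0,0,0,-0.2,0.027,0,0,0,0,0,-0.2,0.032,0,0,0,0,0,-0.2,0.037,0,0,0,0,0,-0.2,0.042,0,0,0,0,0,-0.2,0.047,0,0,0,0,0,-0.2,0.052,0,0,0,0,0,-0.2,0.057,0,0,0,0,0,-0.2,0.062,0,0,0,0,0,-0.2,0.067,0,0,0,0,0,-0.2,0.072,0,0,0,0,0,-0.2,0.076,0,0,0,0,0,-0.2,0.08,0,0,0,0,0,-0.2,0.08,0,0,0,0,0,-0.2]

```text
time_s: 13.2
ee_pos: [0.5945, 0.0395, 0.0422]
ee_rot: [-0.001, 0.756, 0.654, 0.001]
ft_force: [1.2, -0.6, -1.0]
gripper_width: 0.398
```

```bash
python3 - <<'E'
from plan import *
report("wrist","9",r2w(.043,0));report("scene","9",r2w(.043,0))
rel(.05,-0.001,.042,0.002)
E
```

```text
wrist 9 case rack mm [44.2 -0.4] size [98.1 68. ] yaw deg 0.2 px [262. 136.]
scene 9 case rack mm [52.8 -1.6] size [79.4 70.2] yaw deg 0.36 px [300. 205.]
TCP rack [-0.0168 -0.0012] z 0.0423 F [-0.   0.9 -0.4] w 0.399
shift [0.0668 0.     0.0004] turn [-0.0001 -0.002   0.0015] world [0.6041 0.1049 0.042 ]
```

View pics/wrist9.png

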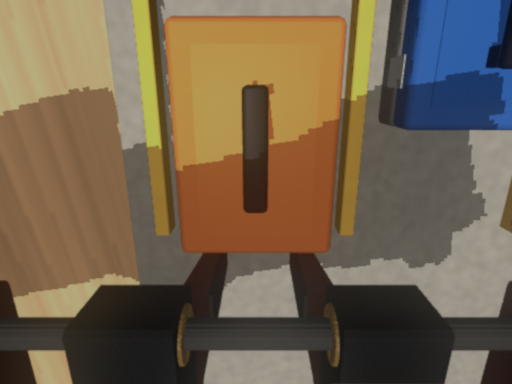

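apply_moves:
  commands: [0.003,0,0,0,0,0,-0.2,0.007,0,0,0,0,0,-0.2,0.012,0,0,0,0,0,-0.2,0.017,0,0,0,0,0,-0.2,0.022,0,0,0,0,0,-0.2,0.027,0,0,0,0,0,-0.2,0.032,0,0,0,0,0,-0.2,0.037,0,0,0,0,0,-0.2,0.042,0,0,0,0,0,-0.2,0.047,0,0,0,0,0,-0.2,0.052,0,0,0,0,0,-0.2,0.056,0,0,0,0,0,-0.2,0.06,0,0,0,0,0,-0.2,0.064,0,0,0,0,0,-0.2,0.067,0,0,0,0,0,-0.2,0.07,0,0,0,0,0,-0.2,0.07,0,0,0,0,0,-0.2]

```text
time_s: 15.0
ee_pos: [0.6047, 0.1089, 0.0425]
ee_rot: [-0.001, 0.756, 0.654, 0.001]
ft_force: [0.3, 1.0, -0.4]
gripper_width: 0.401
```

```bash
python3 - <<'E'
from plan import *
report("wrist","10",r2w(.113,0));report("scene","10",r2w(.113,0))
rel(.06,-0.001,.042,0.002)
E
```

```text
wrist 10 case rack mm [1.13e+02 1.00e-01] size [101.7  68. ] yaw deg 0.21 px [263. 136.]
scene 10 case rack mm [127.1  -2.5] size [71.7 69.7] yaw deg 0.38 px [329. 209.]
TCP rack [ 0.0537 -0.0011] z 0.0426 F [0.9 0.6 0.1] w 0.401
shift [ 0.0063 -0.0001  0.0006] turn [ 0.0003 -0.0025  0.0019] world [0.6056 0.1147 0.042 ]
```

View pics/wrist10.png

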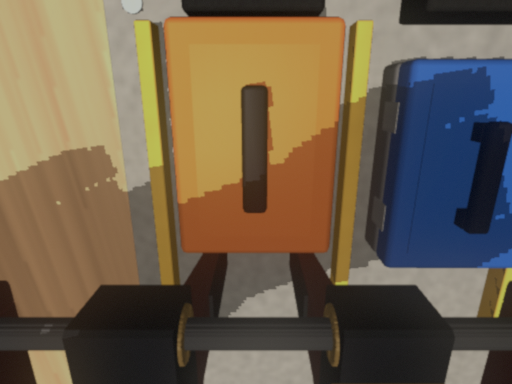

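The case is about 6–7 mm short of the stop (seen at the top, around (255,5)). I'll creep in and watch the force.

apply_moves:
  commands: [0.002,0,0,0,0,0,-0.2,0.003,0,0,0,0,0,-0.2,0.004,0,0,0,0,0,-0.2,0.005,0,0,0,0,0,-0.2]

```text
time_s: 15.5
ee_pos: [0.6055, 0.113, 0.0426]
ee_rot: [-0.001, 0.756, 0.654, 0.001]
ft_force: [-1.2, -1.3, 0.9]
gripper_width: 0.395
```

apply_moves:
  commands: [0.001,0,0,0,0,0,-0.2,0.0015,0,0,0,0,0,-0.2]

```text
time_s: 15.7
ee_pos: [0.6056, 0.1137, 0.0426]
ee_rot: [-0.0, 0.757, 0.654, 0.0]
ft_force: [-1.2, -5.0, 1.3]
gripper_width: 0.4
```

apply_moves:
  commands: [0.001,0,0,0,0,0,-0.2,0.002,0,0,0,0,0,-0.2]

```text
time_s: 15.9
ee_pos: [0.6056, 0.1138, 0.0427]
ee_rot: [0.0, 0.757, 0.654, -0.001]
ft_force: [-1.8, -8.1, 3.8]
gripper_width: 0.397
```

```bash
python3 - <<'E'
from plan import *
rel(.06,-0.001,.042,0.002)
report("wrist","11",r2w(.119,0))
E
```

```text
TCP rack [ 0.0591 -0.0011] z 0.0427 F [-1.8 -8.1  3.8] w 0.397
shift [ 0.0009 -0.0001  0.0006] turn [-0.0006  0.0013  0.0001] world [0.6056 0.1147 0.042 ]
wrist 11 case rack mm [117.8   0. ] size [101.4  67.9] yaw deg 0.15 px [262. 137.]
```

View pics/wrist11.png

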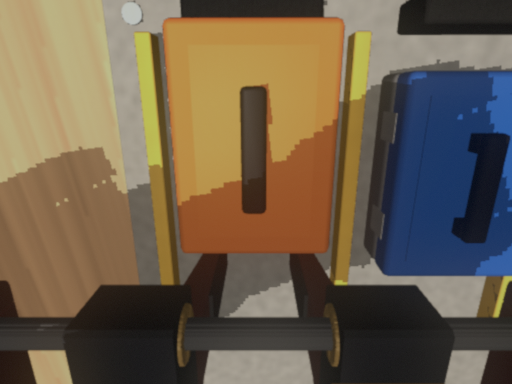

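TCP has stalled while the force rises (8 N), and the black stop meets the case's edge. One firmer press to confirm, then back off.

apply_moves:
  commands: [0.002,0,0,0,0,0,-0.2,0.003,0,0,0,0,0,-0.2]

```text
time_s: 16.15
ee_pos: [0.6056, 0.1138, 0.0426]
ee_rot: [0.001, 0.757, 0.653, -0.003]
ft_force: [-3.4, -10.9, 5.6]
gripper_width: 0.405
```

Firmly home: no movement under 11 N. Backing straight off, then up.

apply_moves:
  commands: [-0.004,0,0,0,0,0,-0.2,-0.012,0,0,0,0,0,-0.2,-0.025,0,0,0,0,0,-0.2,-0.04,0,0,0,0,0,-0.2,-0.055,0,0,0,0,0,-0.2,-0.06,0,-0.03,0,0,0,-0.2,-0.06,0,-0.07,0,0,0,-0.2,-0.06,0,-0.11,0,0,0,-0.2,-0.06,0,-0.15,0,0,0,-0.2,-0.06,0,-0.19,0,0,0,-0.2,-0.06,0,-0.19,0,0,0,-0.2,-0.06,0,-0.19,0,0,0,-0.2]

```text
time_s: 17.35
ee_pos: [0.5975, 0.0543, 0.2339]
ee_rot: [0.002, 0.758, 0.653, -0.002]
ft_force: [-0.3, -0.0, 0.2]
gripper_width: 0.401
```

```bash
python3 - <<'E'
from plan import *
p=r2w(.12,0)
report("wrist","12",p);report("scene","12",p);report("side","12",p)
c=load("wrist12");W=cloud(c).reshape(-1,3);W=W[np.isfinite(W[:,0])]
Q=np.c_[W[:,:2]@ex-S0,W[:,:2]@ey-T0,W[:,2]]*1000
m=(Q[:,2]>28)&(Q[:,2]<42)&(Q[:,0]>160)&(Q[:,0]<200)&(abs(Q[:,1])<26);print("stop x",np.percentile(Q[m,0],[1,5,50,99]).round(1),m.sum())
m=(Q[:,2]>47)&(Q[:,2]<57)&(Q[:,0]>60)&(Q[:,0]<185)&(abs(Q[:,1])<45);print("lid x",np.percentile(Q[m,0],[.2,99.8]).round(1),"y",np.percentile(Q[m,1],[.2,99.8]).round(1),"z",np.median(Q[m,2]).round(1))
rel(0,0,.2,0)
E
```

```text
wrist 12 case rack mm [114.4  -0.2] size [89.2 68.7] yaw deg -0.08 px [258.  47.]
scene 12 case rack mm [118.6  -2.1] size [98.8 69.4] yaw deg -0.13 px [325. 208.]
side 12 case rack mm [115.9   3.2] size [104.5  71.6] yaw deg 0.32 px [238. 162.]Traceback (most recent call last):
  File "<stdin>", line 6, in <module>
    return _quantile_unchecked(
        a, q, axis, out, overwrite_input, method, keepdims, weights)
    return _ureduce(a,
                    func=_quantile_ureduce_func,
    ...<5 lines>...
                    overwrite_input=overwrite_input,
                    method=method)
    r = func(a, **kwargs)
    result = _quantile(arr,
                       quantiles=q,
    ...<2 lines>...
                       out=out,
                       weights=wgt)
    slices_having_nans = np.isnan(arr[-1, ...])
                                  ~~~^^^^^^^^^
IndexError: index -1 is out of bounds for axis 0 with size 0
```

View pics/wrist12.png

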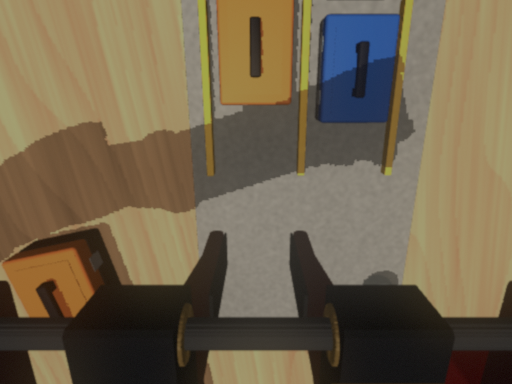

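View pics/scene12.png

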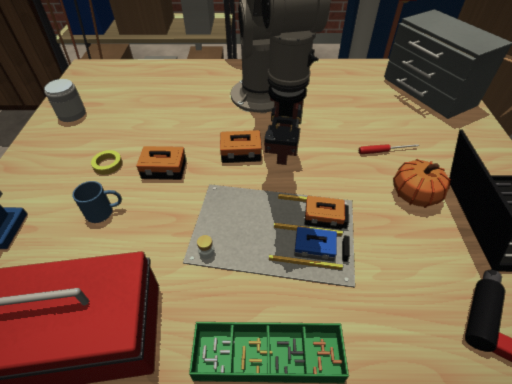

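Wrist12: the case (258,47) stands straight between the rails and is cut off by the top of the picture, so its 114.4 mm centre is not valid. Its rear edge, at x 69.8 mm, is (expected 70). Scene12: the case at (326,210) is against the stop, with the blue case and the other things in place. The arm is clear of everything, so I'm handing in.

```bash
python3 -c "
from workcell import *
print(sign_off())"
```

```text
the job is handed in; nothing more can be done
None
```

The orange case is home against the rubber stop and lying straight in the lane. I handed the job in at about 17.5 s; the hand-in gives no verdict.

I pushed the case 35 mm sideways onto the lane's centre line with two spread fingers. I then pushed it from behind about 245 mm down the lane, never gripping or lifting it. At the stop it did not move under an 11 N press, after which I backed off and rose clear.

**Last checks:**

| View | Case x in rack (mm) | Case y in rack (mm) | Yaw (deg) |
|---|---|---|---|
| scene | 118.6 | -2.1 | -0.1 |
| side | 115.9 | +3.2 | +0.3 |
| wrist | rear edge at 69.8 (70 when home) | -0.2 | -0.1 |

- **Disagreements:** the views differ by up to about 3 mm in x and 5 mm in y. The side camera was the coarsest throughout. The last wrist picture cut off the case's front end, so only its rear edge was usable for x.
- **Stall point:** the tool stopped at a point that puts the case at about x = 119.4 mm, which fits the stop.
- **Failed check:** my final depth check of the stop found no points because the stop was out of view, and the script ended there. The direct lid-position check after it never ran.
- **Rails and bystanders:** the pictures showed no contact with the rails, and the bystanders looked unmoved by eye in the scene view. I did not measure either.

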